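# Offer up a splash guard to the grinder's hinge jamb and hold it for the pin

## Task

Lift the blue splash guard straight up out of its slotted stand and slide its brass hinge knuckle, without forcing, into the gap between the two knuckles on the grinder's jamb, so that the pin holes line up with even gaps above and below and the guard stands upright, straight out from the grinder's front. Finish while still holding it there, carried by the gripper and at most lightly touching the jamb, ready for the hinge pin; leave everything else where it is.

Things in the scene. Friction and masses are not known exactly. Their poses are not given: they have to be found in the camera images.
- guard: Guard to fit, loose, 0.2 kg: blue upright plate 100 mm long (y), 6 thick (x), 100 high (z); origin mid bottom edge. Orange grip block on top: 16 thick (x), 40 long (y), z 80 to 120, centred at y = -8, over the centre of mass. Upright brass knuckle on its -y edge. Starts in the slot of stand (within 3 mm of centre), its bottom 12 mm above the bench, knuckle end to the stand's -y.
- guard_knuckle (a point): Centre, at half height, of the guard's brass knuckle: a vertical tube, outside 22 mm, hole 12 mm, 34 mm high (z 33 to 67 in the guard's frame). The point is at (0, -66, 50) mm in the guard's frame; axes as the guard's.
- guard_grip (a point): Where to pinch the guard from above, across its 16 mm thick orange grip block (fingers close along the guard's x): (0, -8, 106) mm in the guard's frame, 14 mm below the top of the block.
- stand: Grey stand fixed to the bench, base 80 (x) x 70 (y) x 12 mm high; two walls on it, 50 mm long (y), 12 thick, rising to 50 mm above the bench, form a 9 mm wide slot along y, open at top and ends. Origin: centre of the underside. The guard must rise 40 mm to come clear.
- spare_stand: Same grey stand, holding the spare guard. The two stands may change places.
- spare_guard: Spare guard of another type, to be left alone: yellow plate of the same size, black grip block, two short brass knuckles near the bottom and top of its -y edge. Origin: middle of its bottom edge.
- machine: Grinder, fixed. Origin on the vertical hinge axis at bench height. Metal housing x -200 to 20, y -214 to -14, 210 mm high, open front to +y, taps on top to 240 mm. Its front post at the +x end (40 mm wide) is the jamb: flat face at y = -14. Fitted, the guard's y axis points along the machine's y, plate outward.
- jamb_axis (a point): On the hinge axis midway in the gap, (0, 0, 115) mm in the machine's frame, same axes: the guard's knuckle centre belongs here, with 5 mm free above and below and 3 mm to the jamb face. Fixed brass knuckles (outside 22, hole 12 mm): lower z 63 to 93, upper z 137 to 167 mm; the 44 mm gap is open to +y and the sides.
- pin: Steel hinge pin, 8 mm thick, 96 mm long, lying in a green tray (70 x 140 x 18 mm) at the far side of the bench; to be left alone.
- jar: Amber jar, 64 mm across, 90 mm high, at the far side; leave alone. Origin: centre of the underside.
- mug: Blue mug, 80 mm across, 90 mm high; leave alone. Origin: centre of the underside.
- screwdriver: Screwdriver lying on the bench; leave alone.
- dressing_stone: Reddish dressing stone, 100 x 25 x 25 mm, lying near the robot; leave alone.

How it is judged (in metres and radians):
On the way:
1. the guard is lifted out of its slot, held upright above the stand (z of guard in the frame of stand above 0.052 m and horizontal distance between guard and stand below 0.03 m and angle between guard's own z axis and vertical below 0.25 rad and contact force between the fingers and guard above 1 N), for 0.05 s.
At the end, for the whole second after the job is handed in: Guard at rest in the grip (over 2 N; under 5 N on the grinder), knuckle within 4 mm of the hinge axis and 3.5 mm of mid-gap height, upright within 4 degrees, straight out within 15 degrees; spare guard, pin, jar, mug, screwdriver, stone within 30 mm of their starts (horizontal distance between guard_knuckle and jamb_axis below 0.004 m and z of guard_knuckle in the frame of jamb_axis between -0.0035 and 0.0035 m and angle between the z axis of guard and the z axis of machine, either way round below 0.07 rad and angle between the y axis of guard and the y axis of machine, either way round below 0.26 rad and y of guard in the frame of jamb_axis above 0.03 m and contact force between the fingers and guard above 2 N and contact force between guard and machine below 5 N and linear speed of guard below 0.02 m/s and distance of each of spare_guard, pin, jar, mug, screwdriver, dressing_stone from where it was at the start of the episode below 0.03 m); the arm keeps its last pose, push and grip.
It fails at once if a bystander is disturbed (moved over 30 mm) (distance of any of spare_guard, pin, jar, mug, screwdriver, dressing_stone from where it was at the start of the episode above 0.03 m).
It fails at once if the guard is forced against the grinder (over 20 N) (contact force between guard and machine above 20 N).
It also fails if it takes over 45 s, if anything falls off the work surface, if the arm or the gripper's body presses on something with over 40 N, if the wrist force passes 120 N, or if a joint passes its speed limit or range.

## Robot

A 6-joint arm with a two-finger parallel gripper is mounted at the origin on the work surface. World frame = base frame: x ahead of the robot, y to its left, z up, the work surface at z = 0. Lengths are in m, angles in degrees, forces in N, time in s.
With the tool pointing down it reaches from about 0.3 to 0.75 m from the base axis. Payload 8.5 kg.
Tool frame: the origin (TCP) lies on the centre line of the jaws, within the pads' length; the fingertips stand 17 mm ahead of it and the grasp point (between the pads) lies 2 mm behind it (env.tip_extent is the distance from the TCP to the fingertips, in m); z points along the fingers, y is the direction in which the jaws open and shut (so a half turn about z gives the same grasp; the last joint's range is limited). The gripper opens to 85 mm and grips with 20 to 120 N. Pads are 22 mm wide; open, the fingers measure 114 mm over their backs; the gripper's body (76 mm by 85 mm) begins 54 mm behind the grasp point. The pads swing forward as they close: fully open they stand 13 mm farther back than shut.
Start: joints at [63.868, 21.807, 74.336, -0, 83.858, -12.336], TCP at [0.131, 0.534, 0.248] pointing down, gripper open.
Joint ranges: [-178.18, 178.18], [-50.72, 133.34], [12.68, 142.11], [-81.47, 261.47], [9.98, 163.14], [-165.26, 165.26]. Speed limits (degrees/s): [136.94, 136.94, 180, 180, 180, 180].

## Interface

Orientations are given as a 3x3 rotation matrix whose columns are the frame's x, y, z axes.
In Python, from rig import telemetry, get_image, camera_params, close_job, env gives the robot as it stands.
- The arm moves only by the tool apply_moves, never from a script. Its argument "motion" is a list of rows, each an object of numbers: "tx", "ty", "tz": the shift along the tool's x, y, z in cm; "turn": the turn about the tool's z in degrees; "jaw": the gripper's target within -1 to 1 (fully open at 1, half-way at 0, shut at -1). In form: [{"tx": .., "ty": .., "tz": .., "turn": .., "jaw": ..}, ...]. A call has 1 to 5 rows; each row is the pose to reach, as a shift and turn from the pose measured when the call began, along the tool's axes at that moment; what a row does not reach only later rows make up. A row lasts 1/12 s, in which the tool goes at most 41.7 mm and 7.16 degrees, less where a joint would pass 70% of its speed; a pose out of reach is approached as far as the arm can. A call with a gripper value outside its range is refused whole. The fingers move at their own pace and stop on an object; "squeeze" is the grip in N (left out, the last holds). Time passes only in rows, so rows that repeat a pose let the fingers close. It gives the time, the measured TCP pose, the force and the opening at its end, in the units of the state.
- telemetry.observe(): the state, without advancing time (a new reading comes with each control period).
- get_image(name): name is "scene" or "top" or "wrist"; returns (picture, depth): 384x512x3 uint8, red, green, blue; 384x512 float32, m along the optical axis (not along the pixel's ray), 0 where there is no reading.
- camera_params(name): a dict with "fx", "fy", "cx", "cy" (pixels), "D" ([k1, k2, p1, p2, k3] as OpenCV has them; the pictures are not rectified), "rvec" (rotation vector, rad) and "tvec" (3), from world to camera coordinates, as OpenCV has them. Camera axes: x right, y down, z forward; pixel columns grow to the right and rows downward; lengths in m; the calibration is good to about 2 mm. A picture is of the moment at which its call begins: read the wrist's pose just before it. camera_params takes no time and is no camera call; for the wrist camera it gives the pose at the moment of the call.
- close_job(): hands the job in, once; it reports no verdict.
The state is a dict: "time_s": time; "q": joint angles; "qvel": joint speeds; "joint_efforts": joint torques, N m; "position": TCP position; "tool_rot": TCP orientation; "ft_force": force on the tool from outside, world axes, zero at the start; "wrist_torque": the same for the moment, N m; "grip_width": finger opening in m.
Only numpy, scipy, OpenCV 4.12 (cv2) and the standard library are available. Lean on these libraries where they do the work, as an engineer would, in place of code of your own. Each camera call takes 0.05 s, during which the arm holds its last target. There are 200 camera calls.

## Working session

There is one attempt and no reset: what is moved stays moved. The work goes in short steps, Python scripts to look and compute and a tool call to move; the robot and the scene stay as the last step left them, time stands still between calls to the robot, and variables do not carry over. Pictures are saved under pics/ and viewed, about 8 in all and at most 12, crops included, and the job is handed in when it is done.

Besides the shell and the picture viewer there is one more tool, called after "Request:" in YAML: its name, and indented under it one key for each argument. apply_moves: Moves the arm, as the interface text tells. Its arguments: {"type":"object","properties":{"motion":{"type":"array"},"squeeze":{"type":"number"}},"required":["motion"]}

```bash
ls; mkdir -p pics
cat > h.py <<'E'
import numpy as np, cv2
from rig import telemetry, get_image, camera_params, close_job, env
def cam(n):
    p=camera_params(n); K=np.array([[p['fx'],0,p['cx']],[0,p['fy'],p['cy']],[0,0,1]]); R=cv2.Rodrigues(np.array(p['rvec'],float))[0]
    return K,np.array(p['D'],float),R,np.array(p['tvec'],float).reshape(3)
def cloud(n,d,c=None):
    K,D,R,t=c or cam(n); v,u=np.mgrid[:d.shape[0],:d.shape[1]]
    x=cv2.undistortPoints(np.stack([u,v],-1).reshape(-1,1,2).astype(float),K,D).reshape(-1,2)
    X=np.c_[x,np.ones(len(x))]*d.reshape(-1,1)
    return ((X-t)@R).reshape(*d.shape,3)
def ray(c,u,v):
    K,D,R,t=c; x=cv2.undistortPoints(np.array([[[u,v]]],float),K,D).reshape(2)
    d=np.array([x[0],x[1],1])@R; return -R.T@t,d
def atz(c,u,v,z):
    o,d=ray(c,u,v); return o+d*(z-o[2])/d[2]
def tri(rs):
    A=0;b=0
    for o,d in rs:
        d=d/np.linalg.norm(d); P=np.eye(3)-np.outer(d,d); A=A+P; b=b+P@o
    X=np.linalg.solve(A,b); return X,[np.linalg.norm((np.eye(3)-np.outer(d,d)/(d@d))@(X-o)) for o,d in rs]
E
python3 - <<'E'
from h import *
s=telemetry.observe(); print(s)
for n in ['scene','top']:
    im,d=get_image(n); cv2.imwrite(f'pics/{n}0.png',im[...,::-1]); np.savez(f'{n}0.npz',im=im,d=d)
    c=cam(n); print(n,c[0][0,0],-c[2].T@c[3],c[2][2],(d>0).mean())
a=cv2.imread('pics/scene0.png'); b=cv2.imread('pics/top0.png')
cv2.imwrite('pics/both0.png',np.vstack([a,b])[:, :])
E
```

```text
pics
{'time_s': 0.0, 'q': array([ 6.38670947e+01,  2.18400143e+01,  7.43842637e+01,  8.85142012e-04,
        8.38587701e+01, -1.23364266e+01]), 'qvel': array([ 0.16447565, -0.08010304,  0.06238779, -0.02476397,  0.08376208,
       -0.02205634]), 'joint_efforts': array([ 7.97423709e-04, -4.48457837e+01, -2.31288582e+01, -8.26204769e-05,
        4.66328711e-03,  1.61829769e-05]), 'position': array([0.13104387, 0.53388351, 0.2477238 ]), 'tool_rot': array([[-9.71148435e-01,  2.38474928e-01, -6.52212315e-04],
       [ 2.38475599e-01,  9.71147627e-01, -1.29452494e-03],
       [ 3.24682700e-04, -1.41271259e-03, -9.99998949e-01]]), 'ft_force': array([ 0.07464654,  0.41546939, -0.20247182]), 'wrist_torque': array([ 0.03783377, -0.00140972,  0.00246914]), 'grip_width': 0.08526044268424088}
scene 384.28262224970274 [ 0.97227403 -0.02704921  0.76194417] [-0.50975451  0.19347363 -0.83828294] 0.9961395263671875
top 394.5689211010353 [0.41993641 0.1389755  1.05551185] [ 0.17202889  0.00945742 -0.9850465 ] 0.9960581461588541
```

View pics/scene0.png

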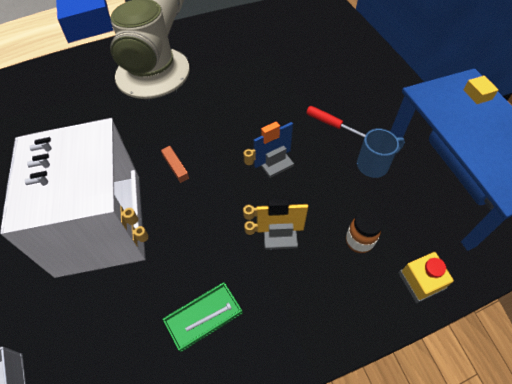

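View pics/top0.png

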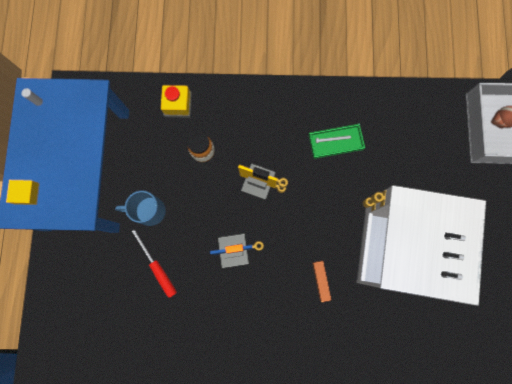

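Run:
```python
from h import *
for n in ['scene','top']:
    z=np.load(f'{n}0.npz'); d=z['d']; c=cam(n); P=cloud(n,d,c)
    for nm,p in [('tcp',[.131,.534,.248]),('base',[0,0,0])]:
        print(n,nm,cv2.projectPoints(np.array([p],float),cv2.Rodrigues(c[2])[0],c[3],c[0],c[1])[0].ravel())
    pts={'scene':dict(blue=(460,120),griporange=(271,131),gknuck=(249,156),blk=(277,210),jup=(128,215),jlow=(140,234),corner=(115,123),housetop=(60,180),mug=(378,155),bench=(220,120)),
     'top':dict(blue=(60,150),griporange=(234,249),gk=(258,246),black=(262,174),yk=(283,185),j1=(377,197),j2=(370,203),house=(430,240),bench=(300,330),mug=(150,210))}[n]
    for k,(u,v) in pts.items(): print(n,k,P[v,u].round(3))
z=np.load('top0.npz');im=z['im']
a=cv2.resize(im[215:275,195:275],None,fx=7,fy=7,interpolation=cv2.INTER_CUBIC)
b=cv2.resize(im[180:240,350:400],None,fx=7,fy=7,interpolation=cv2.INTER_CUBIC)[:420]
z=np.load('scene0.npz');im2=z['im']
e=cv2.resize(im2[110:180,235:305],None,fx=6,fy=6)[:420]; f=cv2.resize(im2[180:250,95:155],None,fx=6,fy=6)[:420]
top=np.hstack([a[:300],]);
W=np.zeros((600,800,3),np.uint8)
def put(img,x,y,w,h): W[y:y+h,x:x+w]=cv2.resize(img,(w,h),interpolation=cv2.INTER_CUBIC)
put(im[220:280,200:280],0,0,400,300); put(im[175:235,345:425],400,0,400,300)
put(im2[115:175,235:315],0,300,400,300); put(im2[195:255,90:170],400,300,400,300)
cv2.imwrite('pics/crops.png',W[...,::-1])
```

```text
scene tcp [342.51667287 -20.45784038]
scene base [152.36914268  71.53897255]
scene blue [0.612 0.573 0.173]
scene griporange [0.458 0.197 0.126]
scene gknuck [0.47  0.14  0.078]
scene blk [0.639 0.136 0.112]
scene jup [ 0.578 -0.13   0.166]
scene jlow [ 0.582 -0.129  0.094]
scene corner [ 0.167 -0.141 -0.002]
scene housetop [ 0.489 -0.229  0.209]
scene mug [0.577 0.41  0.084]
scene bench [ 0.268  0.13  -0.001]
top tcp [ 47.36455083 412.53291274]
top base [313.46827871 438.00612036]
top blue [0.663 0.606 0.176]
top griporange [0.447 0.2   0.132]
top gk [ 0.46   0.146 -0.   ]
top black [0.626 0.139 0.132]
top yk [0.605 0.087 0.109]
top j1 [ 0.582 -0.144  0.096]
top j2 [ 0.571 -0.134  0.072]
top house [ 0.473 -0.22   0.209]
top bench [ 0.25   0.034 -0.001]
top mug [0.549 0.438 0.005]
```

View pics/crops.png

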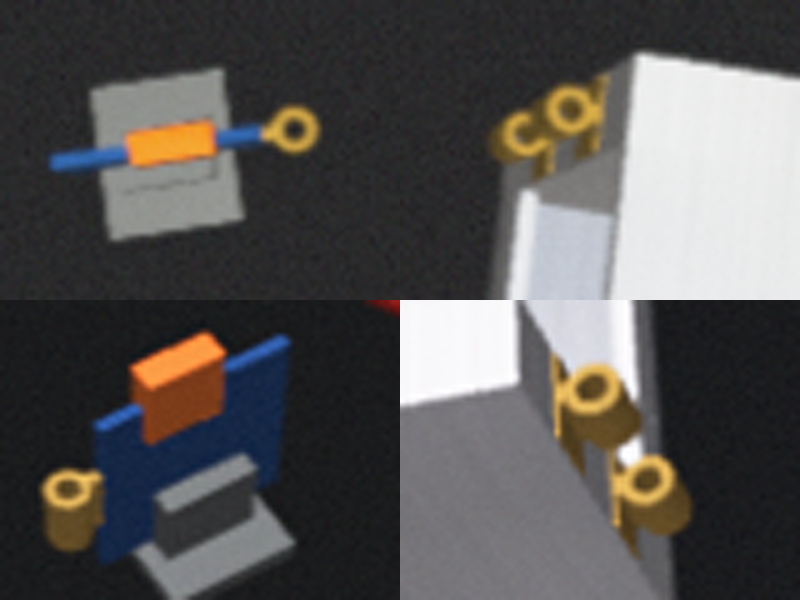

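Run:
```python
from h import *
ct,cs=cam('top'),cam('scene')
cv=lambda o,x,y:(o[0]+(x+.5)/5-.5,o[1]+(y+.5)/5-.5)
Q={'gk':((200,220),(295,129),(235,115),(68,189),.079),'jup':((345,175),(169,110),(90,195),(195,88),.167),'jlow':((345,175),(125,135),(90,195),(248,180),.093)}
for k,(o1,p1,o2,p2,z) in Q.items():
    a=cv(o1,*p1);b=cv(o2,*p2)
    X,e=tri([ray(ct,*a),ray(cs,*b)]); print(k,X.round(4),np.round(e,4),'top@z',atz(ct,*a,z).round(4),'scene@z',atz(cs,*b,z).round(4))
for n in ['top','scene']:
    zz=np.load(f'{n}0.npz'); P=cloud(n,zz['d'],cam(n)); im=zz['im'].astype(int)
    m=(P[...,2]>.205)&(P[...,2]<.214)&(P[...,1]<-.1)&(P[...,0]>.3)
    r=cv2.minAreaRect(P[m][:,:2].astype(np.float32)*1000); print(n,'house',r,np.median(P[m][:,2]),'corners',cv2.boxPoints(r).round(1).tolist())
    hsv=cv2.cvtColor(zz['im'],cv2.COLOR_RGB2HSV)
    g=(im[...,0]>200)&(im[...,1]>80)&(im[...,1]<180)&(im[...,2]<80)&(abs(P[...,0]-.45)<.05)&(abs(P[...,1]-.2)<.035)&(P[...,2]>.12)
    r=cv2.minAreaRect(P[g][:,:2].astype(np.float32)*1000); print(n,'grip',g.sum(),r,np.median(P[g][:,2]))
    b=(im[...,2]>im[...,0]+50)&(abs(P[...,0]-.45)<.06)&(abs(P[...,1]-.2)<.07)&(P[...,2]>.105)
    l=cv2.fitLine(P[b][:,:2].astype(np.float32),cv2.DIST_HUBER,0,.01,.01).ravel(); print(n,'plate',b.sum(),l, np.degrees(np.arctan2(l[1],l[0])))
```

```text
gk [0.4583 0.1431 0.0763] [0.0007 0.0007] top@z [0.4585 0.1438 0.079 ] scene@z [0.4601 0.1418 0.079 ]
jup [ 0.5719 -0.1281  0.164 ] [0.0005 0.0005] top@z [ 0.5714 -0.1266  0.167 ] scene@z [ 0.5738 -0.1281  0.167 ]
jlow [ 0.5715 -0.1285  0.0897] [0.0007 0.0007] top@z [ 0.5711 -0.1268  0.093 ] scene@z [ 0.5733 -0.1287  0.093 ]
top house ((466.6871337890625, -227.74053955078125), (202.029296875, 219.6034393310547), 81.85003662109375) 0.21005793372665651 corners [[343.70001220703125, -312.20001220703125], [561.0999755859375, -343.29998779296875], [589.7000122070312, -143.3000030517578], [372.29998779296875, -112.19999694824219]]
top grip 108 ((448.6616516113281, 201.26168823242188), (15.196922302246094, 37.50302505493164), 10.581274032592773) 0.13219406217935642
top plate 122 [0.19121768 0.98154765 0.4264637  0.17150447] 78.97614
scene house ((465.8584899902344, -228.89639282226562), (202.3645782470703, 224.87535095214844), 81.54104614257812) 0.20913782413703028 corners [[339.79998779296875, -312.3999938964844], [562.2000122070312, -345.5], [592.0, -145.39999389648438], [369.5, -112.30000305175781]]
scene grip 93 ((450.1275329589844, 198.90357971191406), (16.497407913208008, 38.18970489501953), 7.203621864318848) 0.13083205748671642
scene plate 77 [ 0.16318232 -0.9865959   0.4487899   0.20908113] -80.60834
```

Request:
apply_moves:
  motion:
    - {"tx": -3.5,"ty": -2.2,"tz": 0,"turn": 6,"jaw": 1}
    - {"tx": -7,"ty": -4.4,"tz": 0,"turn": 12,"jaw": 1}
    - {"tx": -10.5,"ty": -6.7,"tz": 0,"turn": 18,"jaw": 1}
    - {"tx": -14,"ty": -9,"tz": 0,"turn": 25,"jaw": 1}
    - {"tx": -17.5,"ty": -11.2,"tz": 0,"turn": 32,"jaw": 1}

```text
time_s: 0.52
position: [0.2749, 0.3818, 0.2477]
tool_rot: [[-0.693, 0.721, -0.001], [0.721, 0.693, -0.002], [-0.0, -0.002, -1.0]]
ft_force: [0.9, 1.5, -0.6]
grip_width: 0.0855
```

```bash
cat > go.py <<'E'
import sys; from h import *
# target x y z yaw(of tool y, deg)
def rel(x,y,z,yaw):
    s=telemetry.observe(); R=s['tool_rot']; d=(np.array([x,y,z])-s['position'])@R*100
    cur=np.degrees(np.arctan2(R[1,1],R[0,1])); t=(cur-yaw+90)%180-90
    print('t',round(s['time_s'],2),'pos',s['position'].round(4),'yaw',cur.round(2),'w',round(s['grip_width'],4),'F',s['ft_force'].round(1),'tilt',R[:2,2].round(4)); print('tx ty tz',d.round(2),'turn',t.round(2))
if __name__=='__main__': rel(*map(float,sys.argv[1:5]))
E
python3 go.py .449 .2005 .235 9.7
```

```text
t 0.52 pos [0.2749 0.3818 0.2477] yaw 43.9 w 0.0855 F [ 0.9  1.5 -0.6] tilt [-0.001  -0.0015]
tx ty tz [-2.514e+01 -2.000e-02  1.280e+00] turn 34.2
```

Request:
apply_moves:
  motion:
    - {"tx": -4,"ty": 0,"tz": 0,"turn": 6,"jaw": 1}
    - {"tx": -8,"ty": 0,"tz": 0,"turn": 13,"jaw": 1}
    - {"tx": -12,"ty": 0,"tz": 0.5,"turn": 20,"jaw": 1}
    - {"tx": -16,"ty": 0,"tz": 0.5,"turn": 27,"jaw": 1}
    - {"tx": -20,"ty": 0,"tz": 0.5,"turn": 34.2,"jaw": 1}

```text
time_s: 0.93
position: [0.4143, 0.2359, 0.2425]
tool_rot: [[-0.163, 0.987, -0.002], [0.987, 0.163, -0.002], [-0.001, -0.002, -1.0]]
ft_force: [0.1, 0.9, -0.2]
grip_width: 0.0854
```

```bash
python3 go.py .449 .2005 .235 9.7
```

```text
t 0.93 pos [0.4143 0.2359 0.2425] yaw 9.38 w 0.0854 F [ 0.1  0.9 -0.2] tilt [-0.0018 -0.0017]
tx ty tz [-4.05  2.84  0.75] turn -0.32
```

Request:
apply_moves:
  motion:
    - {"tx": -2,"ty": 1.4,"tz": 0.4,"turn": 0,"jaw": 1}
    - {"tx": -4.05,"ty": 2.84,"tz": 0.75,"turn": -0.3,"jaw": 1}
    - {"tx": -4.05,"ty": 2.84,"tz": 0.75,"turn": -0.3,"jaw": 1}

```text
time_s: 1.18
position: [0.4513, 0.1976, 0.2338]
tool_rot: [[-0.164, 0.986, -0.003], [0.986, 0.164, -0.003], [-0.002, -0.003, -1.0]]
ft_force: [-0.7, -0.0, -0.5]
grip_width: 0.0856
```

```bash
python3 go.py .449 .2005 .116 9.7
python3 - <<'E'
from h import *
c=cam('wrist'); im,d=get_image('wrist'); np.savez('w1.npz',im=im,d=d); print(-c[2].T@c[3],c[2][2],c[0][0,0])
cv2.imwrite('pics/w1.png',cv2.resize(im,(768,576),interpolation=cv2.INTER_CUBIC)[...,::-1])
P=cloud('wrist',d,c); I=im.astype(int)
g=(I[...,0]>180)&(I[...,1]>70)&(I[...,1]<180)&(I[...,2]<90)&(P[...,2]>.12)&(P[...,2]<.14)
r=cv2.minAreaRect(P[g][:,:2].astype(np.float32)*1000); print('grip',g.sum(),r,np.median(P[g],axis=0))
E
```

```text
t 1.18 pos [0.4513 0.1976 0.2338] yaw 9.46 w 0.0856 F [-0.7 -0.  -0.5] tilt [-0.0029 -0.0027]
tx ty tz [ 0.35 -0.14 11.78] turn -0.24
[0.43824632 0.27231635 0.35875526] [ 0.04561647 -0.29431155 -0.95462027] 300.94748387322596
grip 47 ((444.12152099609375, 219.84469604492188), (12.749423027038574, 0.728596031665802), 7.763400554656982) [0.4441116  0.21986964 0.1244209 ]
```

View pics/w1.png

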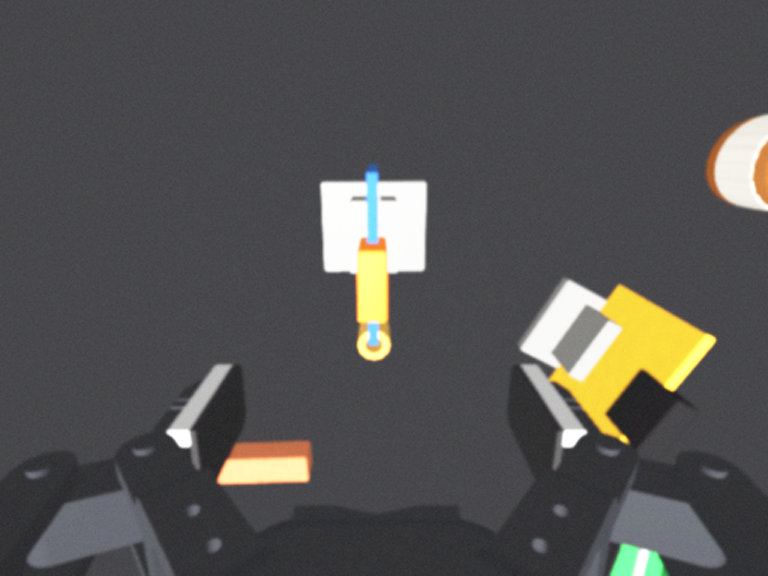

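Run:
```python
from h import *
c=cam('wrist'); f=lambda x,y:((x+.5)/1.5-.5,(y+.5)/1.5-.5)
for n,x,y,z in [('tl',359,250,.132),('tr',387,250,.132),('br',388,322,.132),('bl',357,322,.132),('kn',374,345,.079),('tail',372,171,.112)]: print(n,atz(c,*f(x,y),z).round(4))
# two-view: knuckle & grip top centre wrist+top
ct=cam('top'); print(tri([ray(c,*f(374,345)),ray(ct,258.6,245.4)]), tri([ray(c,*f(372.7,284.5)),ray(ct,200+172/5-.4,220+141/5-.4)]))
```

```text
tl [0.4359 0.2207 0.132 ]
tr [0.4501 0.223  0.132 ]
br [0.4575 0.1839 0.132 ]
bl [0.4409 0.1811 0.132 ]
kn [0.4558 0.1448 0.079 ]
tail [0.4361 0.2595 0.112 ]
(array([0.45726276, 0.14374098, 0.07651674]), [np.float64(0.001295327461278325), np.float64(0.0012953274612784401)]) (array([0.44800674, 0.20096095, 0.12383903]), [np.float64(0.0018099017228332475), np.float64(0.0018099017228332607)])
```

```bash
python3 go.py .4475 .2012 .116 9.7
```

```text
t 1.23 pos [0.4498 0.1991 0.2341] yaw 9.5 w 0.0851 F [-1.1  0.7  0.6] tilt [-0.0033 -0.002 ]
tx ty tz [ 0.26 -0.15 11.81] turn -0.2
```

Request:
apply_moves:
  motion:
    - {"tx": 0.25,"ty": -0.15,"tz": 3,"turn": -0.2,"jaw": 1}
    - {"tx": 0.25,"ty": -0.15,"tz": 6,"turn": -0.2,"jaw": 0.3}
    - {"tx": 0.25,"ty": -0.15,"tz": 9,"turn": -0.2,"jaw": 0.3}
    - {"tx": 0.25,"ty": -0.15,"tz": 11,"turn": -0.2,"jaw": 0.3}
    - {"tx": 0.25,"ty": -0.15,"tz": 11.8,"turn": -0.2,"jaw": 0.3}
  squeeze: 30

```text
time_s: 1.65
position: [0.4456, 0.2017, 0.1138]
tool_rot: [[-0.169, 0.986, -0.008], [0.986, 0.169, -0.003], [-0.001, -0.008, -1.0]]
ft_force: [-1.6, -0.5, 0.1]
grip_width: 0.0555
```

```bash
python3 go.py .4475 .2012 .116 9.7
```

```text
t 1.65 pos [0.4456 0.2017 0.1138] yaw 9.76 w 0.0555 F [-1.6 -0.5  0.1] tilt [-0.0082 -0.0027]
tx ty tz [-0.08  0.18 -0.23] turn 0.06
```

Request:
apply_moves:
  motion:
    - {"tx": 0,"ty": 0.18,"tz": -0.2,"turn": 0,"jaw": 0.3}
    - {"tx": 0,"ty": 0.18,"tz": -0.2,"turn": 0,"jaw": -0.4}
    - {"tx": 0,"ty": 0.18,"tz": -0.2,"turn": 0,"jaw": -1}
    - {"tx": 0,"ty": 0.18,"tz": -0.2,"turn": 0,"jaw": -1}
    - {"tx": 0,"ty": 0.18,"tz": -0.2,"turn": 0,"jaw": -1}
  squeeze: 30

```text
time_s: 2.07
position: [0.448, 0.2022, 0.117]
tool_rot: [[-0.17, 0.986, -0.005], [0.986, 0.17, -0.002], [-0.001, -0.006, -1.0]]
ft_force: [-0.7, 1.0, 7.0]
grip_width: 0.0156
```

Request:
apply_moves:
  motion:
    - {"tx": 0,"ty": 0,"tz": 0,"turn": 0,"jaw": -1}
    - {"tx": 0,"ty": 0,"tz": 0,"turn": 0,"jaw": -1}
    - {"tx": 0,"ty": 0,"tz": 0,"turn": 0,"jaw": -1}
    - {"tx": 0,"ty": 0,"tz": 0,"turn": 0,"jaw": -1}
  squeeze: 50

```text
time_s: 2.4
position: [0.4479, 0.2022, 0.1171]
tool_rot: [[-0.17, 0.986, -0.005], [0.986, 0.17, -0.002], [-0.001, -0.006, -1.0]]
ft_force: [-0.8, 1.0, 0.8]
grip_width: 0.0155
```

```bash
python3 go.py .4475 .2012 .116 9.7
```

```text
t 2.4 pos [0.4479 0.2022 0.1171] yaw 9.76 w 0.0155 F [-0.8  1.   0.8] tilt [-0.0055 -0.0022]
tx ty tz [-0.09 -0.06  0.11] turn 0.06
```

Request:
apply_moves:
  motion:
    - {"tx": 0,"ty": 0,"tz": -1,"turn": 0,"jaw": -1}
    - {"tx": 0,"ty": -0.02,"tz": -2.5,"turn": 0,"jaw": -1}
    - {"tx": 0,"ty": -0.03,"tz": -4.5,"turn": 0,"jaw": -1}
    - {"tx": 0,"ty": -0.04,"tz": -6,"turn": 0,"jaw": -1}
    - {"tx": 0,"ty": -0.04,"tz": -6,"turn": 0,"jaw": -1}
  squeeze: 50

```text
time_s: 2.82
position: [0.4489, 0.2024, 0.1794]
tool_rot: [[-0.17, 0.986, -0.001], [0.986, 0.17, -0.001], [-0.001, -0.001, -1.0]]
ft_force: [0.8, 0.2, -1.1]
grip_width: 0.0149
```

Request:
apply_moves:
  motion:
    - {"tx": 0,"ty": 0,"tz": 0,"turn": 0,"jaw": -1}
    - {"tx": 0,"ty": 0,"tz": 0,"turn": 0,"jaw": -1}

```text
time_s: 2.98
position: [0.4486, 0.2024, 0.1786]
tool_rot: [[-0.169, 0.986, -0.002], [0.986, 0.169, -0.001], [-0.001, -0.002, -1.0]]
ft_force: [0.5, 0.2, -2.4]
grip_width: 0.0151
```

```bash
python3 go.py .47 .02 .177 -8.15
```

```text
t 2.98 pos [0.4486 0.2024 0.1786] yaw 9.76 w 0.0151 F [ 0.5  0.2 -2.4] tilt [-0.0018 -0.0015]
tx ty tz [-18.34  -0.98   0.18] turn 17.91
```

Request:
apply_moves:
  motion:
    - {"tx": -2,"ty": -0.1,"tz": 0,"turn": 2,"jaw": -1}
    - {"tx": -5.5,"ty": -0.3,"tz": 0,"turn": 5,"jaw": -1}
    - {"tx": -9,"ty": -0.5,"tz": 0,"turn": 9,"jaw": -1}
    - {"tx": -12.5,"ty": -0.7,"tz": 0,"turn": 13,"jaw": -1}
    - {"tx": -16,"ty": -0.9,"tz": 0.1,"turn": 17.9,"jaw": -1}

```text
time_s: 3.4
position: [0.4663, 0.0417, 0.1768]
tool_rot: [[0.145, 0.989, -0.004], [0.989, -0.145, -0.001], [-0.002, -0.003, -1.0]]
ft_force: [0.9, 0.7, -2.5]
grip_width: 0.0154
```

```bash
python3 go.py .589 -.005 .177 -8.15
```

```text
t 3.4 pos [0.4663 0.0417 0.1768] yaw -8.31 w 0.0154 F [ 0.9  0.7 -2.5] tilt [-0.0036 -0.0012]
tx ty tz [-2.85 12.81 -0.06] turn -0.16
```

Request:
apply_moves:
  motion:
    - {"tx": -1,"ty": 3,"tz": 0,"turn": -0.1,"jaw": -1}
    - {"tx": -2,"ty": 6.5,"tz": 0,"turn": -0.1,"jaw": -1}
    - {"tx": -2.8,"ty": 10,"tz": 0,"turn": -0.1,"jaw": -1}
    - {"tx": -2.8,"ty": 12.5,"tz": 0,"turn": -0.1,"jaw": -1}
    - {"tx": -2.8,"ty": 12.8,"tz": -0.05,"turn": -0.1,"jaw": -1}

```text
time_s: 3.82
position: [0.5918, -0.006, 0.1746]
tool_rot: [[0.144, 0.99, -0.004], [0.99, -0.144, -0.001], [-0.002, -0.004, -1.0]]
ft_force: [-1.1, 0.1, -3.5]
grip_width: 0.0153
```

Request:
apply_moves:
  motion:
    - {"tx": 0,"ty": 0,"tz": 0,"turn": 0,"jaw": -1}
    - {"tx": 0,"ty": 0,"tz": 0,"turn": 0,"jaw": -1}

```text
time_s: 3.98
position: [0.5912, -0.006, 0.1729]
tool_rot: [[0.145, 0.989, -0.007], [0.99, -0.145, -0.0], [-0.002, -0.007, -1.0]]
ft_force: [0.0, -0.3, -2.3]
grip_width: 0.0156
```

```bash
python3 go.py .5803 -.0695 .17 -8.15
python3 - <<'E'
from h import *
W=np.zeros((600,800,3),np.uint8)
def put(img,x,y,w,h): W[y:y+h,x:x+w]=cv2.resize(img,(w,h),interpolation=cv2.INTER_CUBIC)
im={}
for n in ['scene','top','wrist']:
    c=cam(n); im[n],d=get_image(n); np.savez(n+'2.npz',im=im[n],d=d,P=cloud(n,d,c))
    import pickle; pickle.dump(c,open(n+'2.pkl','wb'))
put(im['wrist'],0,0,400,300)
put(im['top'][160:235,320:420],400,0,400,300); put(im['scene'][180:255,90:190],0,300,400,300); put(im['wrist'][200:380,140:380],400,300,400,300)
cv2.imwrite('pics/m2.png',W[...,::-1])
E
```

```text
t 3.98 pos [ 0.5912 -0.006   0.1729] yaw -8.31 w 0.0156 F [ 0.  -0.3 -2.3] tilt [-0.0074 -0.0004]
tx ty tz [-6.44 -0.15  0.31] turn -0.16
```

View pics/m2.png

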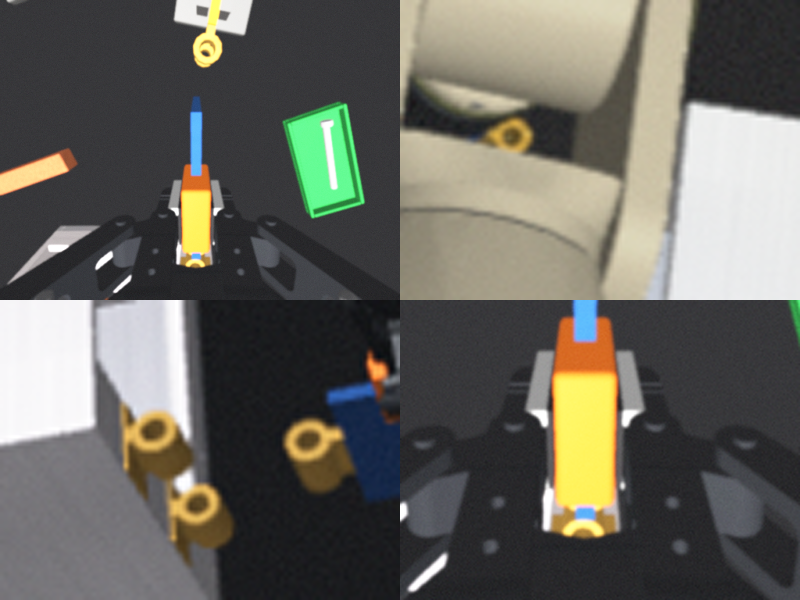

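Run:
```python
from h import *
import pickle
ct,cs,cw=[pickle.load(open(n+'2.pkl','rb')) for n in ['top','scene','wrist']]
cv=lambda o,x,y:(o[0]+(x+.5)/4-.5,o[1]+(y+.5)/4-.5)
gs=cv((90,180),311,142); gt=cv((320,160),113,136)
us=cv((90,180),157,131); ls=cv((90,180),202,202)
print('guard kn top',*tri([ray(cs,*gs),ray(ct,*gt)]))
print('scene@.139',atz(cs,*gs,.139),'scene@.1373',atz(cs,*gs,.1373)); print('top@.137',atz(ct,*gt,.1373))
print('up scene',atz(cs,*us,.167),'low',atz(cs,*ls,.093))
gw=(140+185/400*240*1.0, 0); gw=(140+(585-400+.5)*.6-.5,200+(531-300+.5)*.6-.5); print('wrist kn front',atz(cw,*gw,.137))
P=np.load('scene2.npz')['P']; im=np.load('scene2.npz')['im']
# scene depths on knuckle top rings
for n,(u,v) in dict(g=gs,u=us,l=ls).items():
    u,v=int(round(u)),int(round(v)); p=P[v-6:v+7,u-8:u+9].reshape(-1,3); I=im[v-6:v+7,u-8:u+9].reshape(-1,3).astype(int)
    m=(I[:,0]>150)&(I[:,2]<120); print(n,m.sum(),np.round(np.percentile(p[m][:,2],[20,50,80,95]),4))
# plate from scene: verticality/top edge
```

```text
guard kn top [ 0.5831213  -0.06539476  0.13098831] [np.float64(5.223590102748065e-05), np.float64(5.223590102759472e-05)]
scene@.139 [ 0.58807839 -0.06485757  0.139     ] scene@.1373 [ 0.58702993 -0.06496075  0.1373    ]
top@.137 [ 0.58199876 -0.06405162  0.1373    ]
up scene [ 0.57429841 -0.12767406  0.167     ] low [ 0.57290447 -0.12673927  0.093     ]
wrist kn front [ 0.5783678  -0.08302306  0.137     ]
g 74 [0.131  0.133  0.1342 0.1357]
u 76 [0.1647 0.166  0.1669 0.1674]
l 73 [0.0909 0.092  0.0932 0.0941]
```

Request:
apply_moves:
  motion:
    - {"tx": -0.8,"ty": -0.2,"tz": 0.1,"turn": -0.1,"jaw": -1}
    - {"tx": -1.8,"ty": -0.2,"tz": 0.2,"turn": -0.1,"jaw": -1}
    - {"tx": -2.6,"ty": -0.2,"tz": 0.2,"turn": -0.1,"jaw": -1}
    - {"tx": -3,"ty": -0.2,"tz": 0.2,"turn": -0.1,"jaw": -1}
    - {"tx": -3,"ty": -0.2,"tz": 0.2,"turn": -0.1,"jaw": -1}

```text
time_s: 4.55
position: [0.5844, -0.0364, 0.1726]
tool_rot: [[0.144, 0.99, -0.005], [0.99, -0.144, -0.001], [-0.002, -0.005, -1.0]]
ft_force: [0.4, -0.0, -2.1]
grip_width: 0.0155
```

Request:
apply_moves:
  motion:
    - {"tx": 0,"ty": 0,"tz": 0,"turn": 0,"jaw": -1}
    - {"tx": 0,"ty": 0,"tz": 0,"turn": 0,"jaw": -1}

```text
time_s: 4.72
position: [0.5844, -0.0365, 0.1727]
tool_rot: [[0.144, 0.99, -0.005], [0.99, -0.144, -0.001], [-0.002, -0.005, -1.0]]
ft_force: [0.1, -0.9, -2.0]
grip_width: 0.0155
```

```bash
python3 go.py .5798 -.0688 .1705 -8.2
```

```text
t 4.72 pos [ 0.5844 -0.0365  0.1727] yaw -8.3 w 0.0155 F [ 0.1 -0.9 -2. ] tilt [-0.005 -0.001]
tx ty tz [-3.26  0.01  0.23] turn -0.1
```

Request:
apply_moves:
  motion:
    - {"tx": 0,"ty": 0,"tz": 0.22,"turn": 0,"jaw": -1}
    - {"tx": 0,"ty": 0,"tz": 0.22,"turn": 0,"jaw": -1}
    - {"tx": 0,"ty": 0,"tz": 0.22,"turn": 0,"jaw": -1}

```text
time_s: 4.97
position: [0.5844, -0.0363, 0.1703]
tool_rot: [[0.144, 0.99, -0.005], [0.99, -0.144, -0.001], [-0.002, -0.005, -1.0]]
ft_force: [-0.1, 0.2, -2.6]
grip_width: 0.0154
```

```bash
python3 go.py .5798 -.0688 .1705 -8.2
python3 - <<'E'
from h import *
c=cam('scene'); im,d=get_image('scene'); np.savez('s3.npz',im=im,P=cloud('scene',d,c))
cv2.imwrite('pics/s3.png',cv2.resize(im[165:245,100:200],(800,640),interpolation=cv2.INTER_CUBIC)[:600,:,::-1])
E
python3 go.py .5798 -.0688 .1705 -8.2
```

```text
t 4.97 pos [ 0.5844 -0.0363  0.1703] yaw -8.28 w 0.0154 F [-0.1  0.2 -2.6] tilt [-0.0054 -0.0009]
tx ty tz [-3.28  0.01 -0.02] turn -0.08
t 5.02 pos [ 0.5844 -0.0363  0.1704] yaw -8.28 w 0.0156 F [ 0.1 -0.2 -3.4] tilt [-0.0052 -0.0009]
tx ty tz [-3.28  0.01 -0.01] turn -0.08
```

View pics/s3.png

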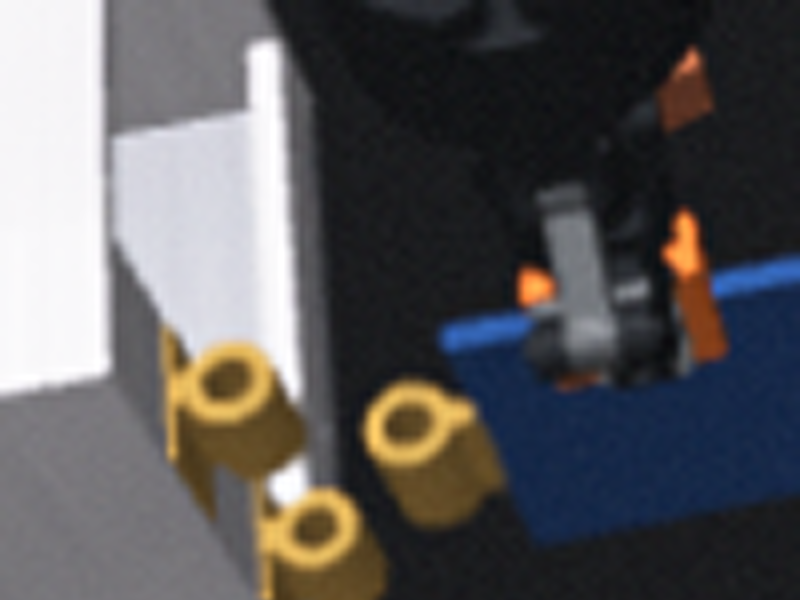

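Run:
```python
from h import *
c=cam('scene'); f=lambda x,y:(100+(x+.5)/8-.5,165+(y+.5)/8-.5)
g=atz(c,*f(409,425),.132);u=atz(c,*f(228,380),.167);l=atz(c,*f(318,527),.093)
print(g,u,l); a=(u+l)/2; d=a-g; yh=np.array([.144,.99,0]);xh=np.array([.99,-.144,0]); print('need dy',d@yh,'dx',d@xh)
z=np.load('s3.npz');P=z['P'];im=z['im'].astype(int)
b=(im[...,2]>im[...,0]+40)&(im[...,2]>90)&(P[...,1]>-.12)&(P[...,1]<.05)&(P[...,2]>.12)&(P[...,0]>.5)&(P[...,0]<.7)
q=P[b]; print(b.sum()); 
s=q@yh; k=np.polyfit(s,q[:,2],1); print('top edge slope',k,np.median(q[:,2]))
r=(im[...,2]<90)&(im[...,2]>im[...,0]+25)&(P[...,1]>-.12)&(P[...,1]<.05)&(P[...,2]>.06)&(P[...,0]>.5)&(P[...,0]<.65)
q=P[r]; m=np.median(q,0); n=np.linalg.svd(q-m)[2][2]; print('plate normal',r.sum(),n)
for nm,(x,y) in dict(g=(409,425),u=(228,380),l=(318,527)).items():
    uu,v=[int(round(t)) for t in f(x,y)]; p=P[v-5:v+6,uu-6:uu+7].reshape(-1,3); I=im[v-5:v+6,uu-6:uu+7].reshape(-1,3)
    mm=(I[:,0]>170)&(I[:,2]<130); print(nm,mm.sum(),np.median(p[mm],0).round(4))
```

```text
[ 0.577589   -0.09641652  0.132     ] [ 0.57310881 -0.12895888  0.167     ] [ 0.57299824 -0.12841317  0.093     ]
need dy -0.03259991418777368 dx 0.0001566913112640029
97
top edge slope [-0.01774311  0.16581972] 0.1639577806235483
plate normal 1135 [-0.99023264  0.13111974  0.04740184]
g 59 [ 0.5763 -0.0975  0.1308]
u 60 [ 0.5738 -0.1306  0.166 ]
l 53 [ 0.5737 -0.1306  0.092 ]
```

Request:
apply_moves:
  motion:
    - {"tx": -0.6,"ty": 0.01,"tz": -0.01,"turn": 0,"jaw": -1}
    - {"tx": -1.2,"ty": 0.01,"tz": -0.02,"turn": 0,"jaw": -1}
    - {"tx": -1.8,"ty": 0.01,"tz": -0.02,"turn": 0,"jaw": -1}
    - {"tx": -2.3,"ty": 0.01,"tz": -0.02,"turn": 0,"jaw": -1}
    - {"tx": -2.7,"ty": 0.01,"tz": -0.02,"turn": 0,"jaw": -1}

```text
time_s: 5.43
position: [0.5805, -0.064, 0.1706]
tool_rot: [[0.145, 0.989, -0.005], [0.989, -0.145, -0.001], [-0.002, -0.005, -1.0]]
ft_force: [0.7, -0.6, -2.6]
grip_width: 0.0153
```

```bash
python3 go.py .5798 -.0688 .1705 -8.2
```

```text
t 5.43 pos [ 0.5805 -0.064   0.1706] yaw -8.32 w 0.0153 F [ 0.7 -0.6 -2.6] tilt [-0.0052 -0.0011]
tx ty tz [-0.49 -0.    0.02] turn -0.12
```

Request:
apply_moves:
  motion:
    - {"tx": -0.3,"ty": 0,"tz": 0,"turn": 0,"jaw": -1}
    - {"tx": -0.48,"ty": 0,"tz": 0,"turn": 0,"jaw": -1}
    - {"tx": -0.48,"ty": 0,"tz": 0,"turn": 0,"jaw": -1}
    - {"tx": -0.48,"ty": 0,"tz": 0,"turn": 0,"jaw": -1}

```text
time_s: 5.77
position: [0.5798, -0.0687, 0.1707]
tool_rot: [[0.145, 0.989, -0.005], [0.989, -0.145, -0.001], [-0.002, -0.005, -1.0]]
ft_force: [1.1, -0.6, -2.1]
grip_width: 0.0154
```

```bash
python3 go.py .5798 -.0688 .1705 -8.2;  python3 - <<'E'
from h import *
c=cam('scene'); im,d=get_image('scene'); P=cloud('scene',d,c); np.savez('s4.npz',im=im,P=P)
cv2.imwrite('pics/s4.png',cv2.resize(im[170:245,95:195],(800,600),interpolation=cv2.INTER_CUBIC)[...,::-1])
im=im.astype(int)
r=(im[...,2]<90)&(im[...,2]>im[...,0]+25)&(P[...,1]>-.12)&(P[...,1]<.05)&(P[...,2]>.06)&(P[...,0]>.5)&(P[...,0]<.65)
r=cv2.erode(r.astype(np.uint8),np.ones((5,5)))>0
q=P[r]; m=np.median(q,0); n=np.linalg.svd(q-m)[2][2]; print('plate normal',r.sum(),n)
r=(abs(P[...,2]-.1)<.08)&(abs(P[...,0]-.58)<.02)&(P[...,1]<-.17)&(P[...,1]>-.3)   # housing +x side as reference
r=cv2.erode(r.astype(np.uint8),np.ones((5,5)))>0
q=P[r]; m=np.median(q,0); n=np.linalg.svd(q-m)[2][2]; print('housing side normal',r.sum(),n)
E
python3 go.py .5798 -.0688 .1705 -8.2
```

```text
t 5.77 pos [ 0.5798 -0.0687  0.1707] yaw -8.32 w 0.0154 F [ 1.1 -0.6 -2.1] tilt [-0.0051 -0.001 ]
tx ty tz [-0.01  0.    0.02] turn -0.12
plate normal 689 [-0.98881502  0.14907586  0.0046082 ]
housing side normal 1948 [-0.98917155  0.14675727  0.00139286]
t 5.82 pos [ 0.5798 -0.0686  0.1707] yaw -8.31 w 0.0154 F [ 0.5  0.2 -2.2] tilt [-0.0052 -0.001 ]
tx ty tz [-0.02 -0.    0.02] turn -0.11
```

View pics/s4.png

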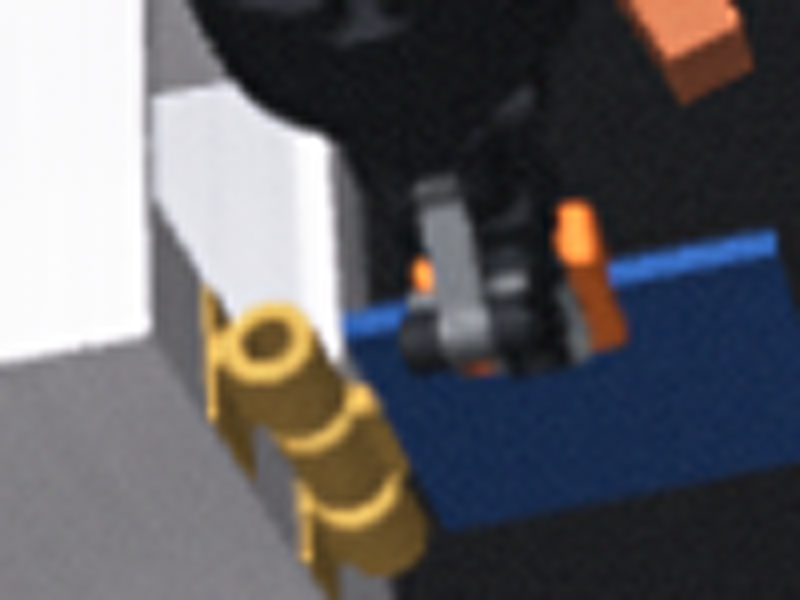

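```bash
python3 -c "
from h import *
close_job(); s=telemetry.observe(); print(s['position'],s['ft_force'],s['grip_width'])"
```

```text
the job is handed in; nothing more can be done
the job is handed in; nothing more can be done
```

I lifted the blue guard straight up out of its stand and slid its knuckle into the gap on the grinder's jamb. The job was handed in at about 5.8 s of arm time, with the guard still held at a 50 N grip setting. No verdict came back, and the arm could not be read after hand-in.

**Position:** Measured 33 mm before the final slide, the guard needed 32.6 mm inward and 0.2 mm sideways. The arm then moved 32.7 mm. The knuckle top measured about 0.132 m, which is the mid-gap target.

**Attitude:** The plate was upright and parallel to the grinder's side to within about 0.3° in the last depth picture. The last picture also shows the three brass knuckles in one line.

**Contact:** The wrist force was about 2 N, which is the guard's weight, with no sign of pressing on the jamb. The opening stayed at 15.4 mm on the 16 mm block. I steered clear of the other objects but did not measure them again afterwards.

**Checks that disagreed:**
- An earlier plate fit before the slide suggested a 2.7° lean. It included edge pixels, and the cleaner fit at the end did not show it.
- A rough fit of the plate's top edge gave a slope of about 1°, within the 4° limit. I did not repeat it.
- The two fixed cameras differed by 2–3 mm in absolute position, so I used the guard-to-jamb difference within each view, where they agreed to about 0.5 mm.

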